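# Snap the pipe clip over the conduit and slide it up to the collar

## Task

Pick up the orange pipe clip by its tab and press it straight down over the blue band of the white conduit until both sprung arms snap past the pipe and the clip sits fully home. Then slide it gently along the conduit until it rests against the dark steel collar, and let go. Do not force it against the pipe or the collar (the collar is only lightly fixed), and leave the other things on the bench alone.

Things in the scene. Friction and masses are not known exactly. Their poses are not given: they have to be found in the camera images.
- clip_grip (a point): Middle of the grip tab of the loose orange pipe clip: an upright block 14 mm (clip x) by 18 (y) by 34 high, on a crown plate 40 (x) by 24 (y) by 8 mm, whose top is 17 mm below this point. y runs along the bore, x across, z up to the tab; turned by half a turn the clip is the same. At the start it stands, opening down, on its feet on the bench, this point 58 mm up. About 66 g.
- clip_bore (a point): Point on the axis of the clip's bore, midway along its 24 mm length, 37.5 mm straight below clip_grip, same axes. With the clip home it lies on the conduit's axis. The crown's underside is 12.5 mm above it, the feet reach 20.5 mm below it. The flared feet take in a pipe up to 4 mm off to the side.
- clip: The whole clip; origin and axes are those of clip_bore. Its smooth arms drag on the conduit: sliding it along takes about 1 to 4 N.
- clip_arm_a (a joint): Hinge of the clip's steel spring arm on its +x side, rad: 0 at rest (shut), grows as the arm is spread; about 0.17 as it passes the pipe's widest point, below 0.07 with the clip home.
- clip_arm_b (a joint): The same for the arm on the -x side.
- conduit_band (a point): Point on the axis of the white plastic conduit (25 mm diameter, level, fixed), in the middle of its blue band (26 mm long), 65 mm above the bench. y runs along the conduit towards the collar, x across, z up. The clip meets the pipe about 18 mm above home, takes roughly 8 to 13 N to snap past the widest point, 9 mm above home, and then closes by its spring. Over 30 N net from clip on conduit bends the clip.
- rig: Fixed plywood board under the conduit, 110 (x) by 280 (y) by 18 mm thick; origin under its middle, 50 mm to +y of conduit_band; same axes. Cradles 22 mm wide at y = -118 and +118 mm hold it; straps rise 3 mm above it. The dark steel collar on the conduit (37 mm diameter, 16 long, axis on the conduit's) is set with its near face anywhere 65 to 105 mm to +y of the band: its place is not measured, feel for it. Over 20 N shifts it.
- screwdriver: Bystander: blue screwdriver 180 mm long, lying to the left. Origin under its middle.
- black_tape: Bystander: small roll of black tape, 62 mm across, 19 mm high, lying to the right. Origin under its middle.
- punch: Bystander: steel centre punch 118 mm long, 12 mm thick, behind the board to the right. Origin under its middle.

How it is judged:
By the outcome, as a careful person would: the job done as asked, in the order asked, and still so for the second after the job is handed in, with the robot touching nothing.
It also fails if it takes over 72 s, if anything falls off the work surface, if the arm or the gripper's body presses on something with over 40 N, if the wrist force passes 120 N, or if a joint passes its speed limit or range.

## Robot

A 6-joint arm with a two-finger parallel gripper is mounted at the origin on a cart in front of the work surface, level with it; the furniture and walls round the work are solid. World frame = base frame: x ahead of the robot, y to its left, z up, the work surface at z = 0. Lengths are in m, angles in degrees, forces in N, time in s.
With the tool pointing down it reaches from about 0.375 to 0.9 m from the base axis. Payload 3.1 kg.
Tool frame: the origin (TCP) lies midway between the tips of the shut fingers; the grasp point (between the pads) lies bot.hold_point_z behind it (bot.hold_point_z is the distance from the TCP to the grasp point, in m); z points along the fingers, y is the direction in which the jaws open and shut (so a half turn about z gives the same grasp; the last joint's range is limited). The gripper opens to 87 mm and grips with 3 to 60 N. Pads are 19 mm wide; open, the fingers measure 117 mm over their backs; the gripper's body (75 mm by 190 mm) begins 51 mm behind the grasp point.
Start: joints at [59.33, 30.224, 82.088, -0, 67.689, -10.227], TCP at [0.218, 0.586, 0.223] pointing down, gripper open.
Joint ranges: [-176.69, 176.69], [-43.24, 126.21], [12.49, 139.97], [-82, 262], [0, 151.66], [-163.58, 163.58]. Speed limits (degrees/s): [159.86, 159.86, 180, 180, 180, 180].

## Interface

Orientations are given as a 3x3 rotation matrix whose columns are the frame's x, y, z axes.
In Python, from rig import bot, vision gives the robot as it stands.
- The arm moves only by the shell command python3 -m inch 'ROWS'. ROWS is JSON, a list of rows, each a list of 5 numbers: the finger opening in mm, from 0 to 87, then the shift along the tool's x, y, z in mm, then the turn about the tool's z in rad. In form: [[hand, dx, dy, dz, roll], ...]. A call has 1 to 8 rows; each row is the pose to reach, as a shift and turn from the pose measured when the call began, along the tool's axes at that moment; what a row does not reach only later rows make up. A row lasts 1/10 s, in which the tool goes at most 50 mm and 8.59 degrees, less where a joint would pass 70% of its speed; a pose out of reach is approached as far as the arm can. A call with a gripper value outside its range is refused whole. The fingers move at their own pace and stop on an object; the grip force is fixed at half the most. Time passes only in rows, so rows that repeat a pose let the fingers close. It gives the time, the measured TCP pose, the force and the opening at its end, in the units of the state.
- bot.read_state(): the state, without advancing time (a new reading comes with each control period).
- vision.capture(name): name is "side" or "top" or "wrist"; returns (picture, depth): 420x560x3 uint8, red, green, blue; 420x560 float32, m along the optical axis (not along the pixel's ray), 0 where there is no reading.
- vision.camera_model(name): a dict with "intrinsics" (3x3 intrinsics, pixels), "camera_from_world" (4x4, takes a point from world to camera coordinates). Camera axes: x right, y down, z forward; pixel columns grow to the right and rows downward; lengths in m; the calibration is good to about 2 mm. A picture is of the moment at which its call begins: read the wrist's pose just before it. camera_model takes no time and is no camera call; for the wrist camera it gives the pose at the moment of the call.
- bot.hand_in(): hands the job in, once; it reports no verdict.
The state is a dict: "time_s": time; "joint_positions": joint angles; "qvel": joint speeds; "tau": joint torques, N m; "position": TCP position; "tcp_rot": TCP orientation; "force": force on the tool from outside, world axes, zero at the start; "moment": the same for the moment, N m; "opening": opening from 0.0 (shut) to 1.0 (fully open).
Only numpy, scipy, OpenCV 4.12 (cv2) and the standard library are available. Lean on these libraries where they do the work, as an engineer would, in place of code of your own. Each camera call takes 0.05 s, during which the arm holds its last target. There are 200 camera calls.

## Working session

There is one attempt and no reset: what is moved stays moved. The work goes in short steps, Python scripts to look and compute and a shell command to move; the robot and the scene stay as the last step left them, time stands still between calls to the robot, and variables do not carry over. Pictures are saved under pics/ and viewed, about 8 in all and at most 12, crops included, and the job is handed in when it is done.

```bash
ls; mkdir -p pics
python3 - <<'E'
from rig import bot,vision
import cv2,numpy as np
s=bot.read_state();print({k:np.round(v,3).tolist() for k,v in s.items()},bot.hold_point_z)
ims=[]
for n in("top","side"):
    p,d=vision.capture(n);np.savez(f"pics/{n}.npz",p=p,d=d);cv2.imwrite(f"pics/{n}.png",p[...,::-1]);m=vision.camera_model(n);print(n,np.round(m["intrinsics"],1).tolist(),np.round(m["camera_from_world"],3).tolist())
E
```

```text
pics
{'time_s': 0.0, 'joint_positions': [59.332, 30.28, 82.156, -0.0, 67.687, -10.228], 'qvel': [-0.137, 0.051, -0.001, 0.015, 0.052, 0.181], 'tau': [-0.001, -44.003, -17.66, 0.063, 0.058, -0.0], 'position': [0.218, 0.585, 0.222], 'tcp_rot': [[-0.937, 0.349, -0.001], [0.349, 0.937, -0.002], [0.0, -0.002, -1.0]], 'force': [0.117, 0.181, -0.645], 'moment': [-0.019, 0.004, -0.006], 'opening': 0.999} 0.0187
top [[402.9, 0.0, 273.8], [0.0, 402.9, 217.7], [0.0, 0.0, 1.0]] [[0.01, -1.0, -0.021, -0.029], [-0.99, -0.007, -0.144, 0.626], [0.143, 0.022, -0.989, 1.2], [0.0, 0.0, 0.0, 1.0]]
side [[488.0, 0.0, 273.2], [0.0, 488.0, 216.4], [0.0, 0.0, 1.0]] [[0.855, -0.519, -0.016, -0.528], [-0.314, -0.492, -0.812, 0.23], [0.414, 0.699, -0.583, 1.207], [0.0, 0.0, 0.0, 1.0]]
```

View pics/top.png

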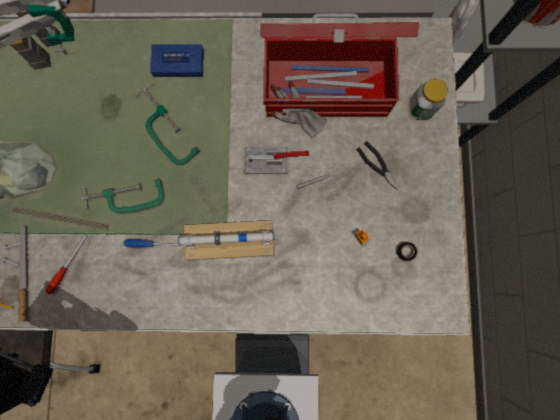

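View pics/side.png

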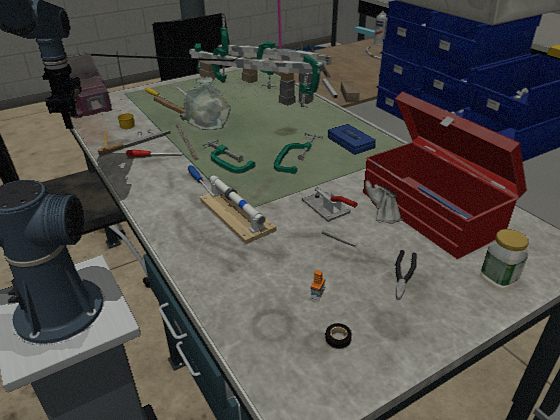

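The top view shows the clip at about (361,237), the blue band at (243,238) and the collar at (217,238). The tape is at (406,251). The conduit runs roughly along world y, with the collar on the +y side.

```bash
cat > h.py <<'E'
import numpy as np,cv2
from rig import bot,vision
def cloud(p,d,m):
    K=m["intrinsics"];v,u=np.indices(d.shape);c=np.stack([(u-K[0][2])*d/K[0][0],(v-K[1][2])*d/K[1][1],d],-1)
    T=np.linalg.inv(np.array(m["camera_from_world"]));w=c@T[:3,:3].T+T[:3,3];w[d<=0]=np.nan;return w
def masks(p):
    h=cv2.cvtColor(p,cv2.COLOR_RGB2HSV)
    return dict(orange=cv2.inRange(h,(5,150,90),(20,255,255))>0,blue=cv2.inRange(h,(105,150,60),(130,255,255))>0,white=cv2.inRange(h,(0,0,150),(179,40,255))>0)
E
python3 - <<'E'
from h import *
for n in("top","side"):
    z=np.load(f"pics/{n}.npz");w=cloud(z['p'],z['d'],vision.camera_model(n))
    for k,m in masks(z['p']).items():
        box=(w[...,0]>.3)&(w[...,0]<.8)&(w[...,1]>-.4)&(w[...,1]<.35)&(w[...,2]>.012)
        q=m&box
        if k=='white': q&=w[...,2]>.05
        q=w[q]; 
        if k=='blue': q=q[q[:,1]<.18]
        print(n,k,len(q))
        if len(q):
            print(np.round(np.median(q,0),3),np.round(q.min(0),3),np.round(q.max(0),3))
            if k=='orange':
                t=q[q[:,2]>.05];print('tab',len(t),np.round(t.mean(0),4),cv2.minAreaRect((t[:,:2]*1000).astype(np.float32)));print(cv2.minAreaRect((q[:,:2]*1000).astype(np.float32)))
            if k=='white':print(np.ravel(cv2.fitLine((q[:,:2]).astype(np.float32),cv2.DIST_HUBER,0,.01,.01)))
E
```

```text
top orange 104
[ 0.569 -0.292  0.042] [ 0.551 -0.313  0.034] [ 0.591 -0.276  0.081]
tab 34 [ 0.5708 -0.2927  0.0721] ((571.5733032226562, -294.1218566894531), (14.767572402954102, 17.482624053955078), 32.984737396240234)
((571.1309814453125, -294.647216796875), (38.52909469604492, 22.901813507080078), 33.02257537841797)
top blue 47
[0.563 0.07  0.076] [0.553 0.061 0.069] [0.572 0.079 0.086]
top white 419
[0.558 0.124 0.076] [ 0.543 -0.017  0.069] [0.572 0.257 0.084]
[ 0.06016751 -0.9981883   0.5583444   0.12421616]
side orange 142
[ 0.564 -0.299  0.046] [ 0.547 -0.312  0.036] [ 0.589 -0.285  0.077]
tab 64 [ 0.5659 -0.2969  0.0659] ((568.410400390625, -295.7044982910156), (18.493473052978516, 18.837270736694336), 42.038299560546875)
((567.8650512695312, -295.2476501464844), (41.008609771728516, 22.743074417114258), 30.590478897094727)
side blue 36
[0.552 0.072 0.075] [0.547 0.06  0.063] [0.567 0.084 0.082]
side white 250
[0.554 0.108 0.076] [ 0.54  -0.02   0.066] [0.571 0.259 0.082]
[ 0.06526794 -0.99786776  0.55178237  0.14083384]
```

```bash
cat >> h.py <<'E'
def go(x,y,z,yaw=None):
    s=bot.read_state();R=np.array(s['tcp_rot']);d=R.T@(np.array([x,y,z])-s['position'])*1000
    cur=np.degrees(np.arctan2(R[1,1],R[0,1]));r=0 if yaw is None else -np.radians((yaw-cur+90)%180-90)
    print('t',round(s['time_s'],2),'pos',np.round(s['position'],4),'yaw',round(cur,2),'F',np.round(s['force'],1),'M',np.round(s['moment'],2),'op',round(s['opening']*87,1),'tilt',np.round(R[:2,2],4));print('rows d',np.round(d,1),'roll',round(r,4))
E
python3 -m inch '[[87,-637,-700,0,0.64],[87,-637,-700,0,0.64],[87,-637,-700,0,0.64],[87,-637,-700,0,0.64],[87,-637,-700,0,0.64],[87,-637,-700,0,0.64],[87,-637,-700,0,0.64],[87,-637,-700,0,0.64]]'
python3 -c "from h import *;go(.571,-.293,.2,33)"
```

```text
time_s: 0.9
position: [0.3672, 0.2125, 0.2226]
tcp_rot: [[-0.543, 0.84, -0.001], [0.84, 0.543, -0.002], [-0.001, -0.002, -1.0]]
force: [0.9, -0.8, 0.2]
opening: 0.999
t 0.9 pos [0.3672 0.2125 0.2226] yaw 32.91 F [ 0.9 -0.8  0.2] M [-0.09 -0.07 -0.04] op 86.9 tilt [-0.001  -0.0017]
rows d [-535.1 -103.5   23.3] roll -0.0015
```

```bash
python3 -m inch '[[87,-535,-103,23,0],[87,-535,-103,23,0],[87,-535,-103,23,0],[87,-535,-103,23,0],[87,-535,-103,23,0],[87,-535,-103,23,0],[87,-535,-103,23,0],[87,-535,-103,23,0]]'
python3 -c "from h import *;go(.571,-.293,.2,33)"
```

```text
time_s: 1.7
position: [0.5166, -0.1584, 0.2059]
tcp_rot: [[-0.543, 0.84, -0.002], [0.84, 0.543, -0.001], [-0.0, -0.002, -1.0]]
force: [1.1, 0.2, -0.3]
opening: 0.997
t 1.7 pos [ 0.5166 -0.1584  0.2059] yaw 32.87 F [ 1.1  0.2 -0.3] M [ 0.01 -0.02  0.01] op 86.7 tilt [-0.0016 -0.0011]
rows d [-142.6  -27.3    5.9] roll -0.0022
```

```bash
python3 -m inch '[[60,-50,-10,2,0],[60,-95,-18,4,0],[60,-130,-25,6,0],[60,-142,-27,6,0],[60,-142,-27,6,0],[60,-142,-27,6,0]]'
cat > look.py <<'E'
from h import *;import sys
go(.571,-.293,.2,33);m=vision.camera_model("wrist");p,d=vision.capture("wrist");cv2.imwrite(sys.argv[1],p[...,::-1]);np.savez('pics/w.npz',p=p,d=d,**{k:np.array(v) for k,v in m.items()})
w=cloud(p,d,m);q=masks(p)['orange'];q=w[q&(w[...,2]>.025)&(w[...,2]<.09)]
for lo,hi in((.066,.085),(.03,.05)):
    t=q[(q[:,2]>lo)&(q[:,2]<hi)];print(len(t),np.round(np.median(t,0),4),cv2.minAreaRect((t[:,:2]*1000).astype(np.float32)))
E
python3 look.py pics/w1.png
```

```text
time_s: 2.3
position: [0.57, -0.2906, 0.1993]
tcp_rot: [[-0.543, 0.84, -0.004], [0.84, 0.543, 0.001], [0.003, -0.002, -1.0]]
force: [0.1, 1.0, 0.3]
opening: 0.696
t 2.3 pos [ 0.57   -0.2906  0.1993] yaw 32.9 F [0.1 1.  0.3] M [-0.04 -0.    0.01] op 60.6 tilt [-0.0036  0.0012]
rows d [-2.6 -0.5 -0.7] roll -0.0018
354 [ 0.5694 -0.2926  0.0754] ((569.7852172851562, -293.5196838378906), (13.729657173156738, 17.24929428100586), 33.075626373291016)
669 [ 0.5661 -0.292   0.0417] ((570.016845703125, -294.2866516113281), (37.91230392456055, 24.03011703491211), 32.71348190307617)
```

View pics/w1.png

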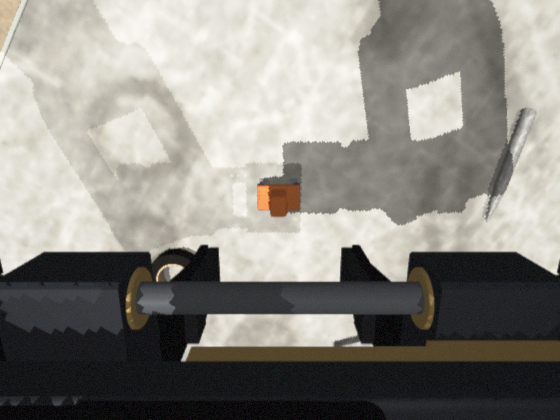

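The wrist picture shows the clip at (279,198), between the fingers and clear of everything else. The depth data puts the tab at (0.570, -0.2938) with yaw 33.

```bash
python3 -c "from h import *;go(.570,-.2938,.0445,33)"
```

```text
t 2.35 pos [ 0.57   -0.2901  0.1996] yaw 32.94 F [-0.3  1.3 -0.1] M [-0.07  0.01 -0.03] op 60.2 tilt [-0.0034  0.0009]
rows d [ -3.5  -1.6 155.1] roll -0.001
```

```bash
python3 -m inch '[[60,-3,-1,30,0],[60,-3.5,-1.6,60,0],[60,-3.5,-1.6,90,0],[60,-3.5,-1.6,115,0],[60,-3.5,-1.6,130,0],[60,-3.5,-1.6,135,0],[60,-3.5,-1.6,135,0]]'; python3 -c "from h import *;go(.570,-.2938,.0445,33)"
```

```text
time_s: 3.05
position: [0.5701, -0.293, 0.0647]
tcp_rot: [[-0.545, 0.839, -0.004], [0.839, 0.545, 0.001], [0.003, -0.003, -1.0]]
force: [-0.4, -0.2, -0.1]
opening: 0.688
t 3.05 pos [ 0.5701 -0.293   0.0647] yaw 32.99 F [-0.4 -0.2 -0.1] M [-0.01 -0.03 -0.01] op 59.8 tilt [-0.0038  0.0013]
rows d [-0.7 -0.5 20.2] roll -0.0001
```

```bash
python3 -m inch '[[60,-0.5,-0.5,8,0],[60,-0.7,-0.5,16,0],[60,-0.7,-0.5,20,0],[60,-0.7,-0.5,20,0]]'; python3 -m inch '[[30,0,0,0,0],[20,0,0,0,0],[5,0,0,0,0],[5,0,0,0,0],[5,0,0,0,0],[5,0,0,0,0]]'; python3 -c "from h import *;go(.570,-.2938,.0445,33)"
```

```text
time_s: 3.45
position: [0.5696, -0.2936, 0.0441]
tcp_rot: [[-0.544, 0.839, -0.005], [0.839, 0.544, 0.002], [0.004, -0.003, -1.0]]
force: [0.3, -0.1, 0.9]
opening: 0.686
time_s: 4.05
position: [0.5696, -0.2936, 0.0442]
tcp_rot: [[-0.544, 0.839, -0.005], [0.839, 0.544, 0.002], [0.004, -0.003, -1.0]]
force: [0.2, 0.5, 0.5]
opening: 0.225
t 4.05 pos [ 0.5696 -0.2936  0.0442] yaw 32.98 F [0.2 0.5 0.5] M [-0.08 -0.03  0.03] op 19.6 tilt [-0.0047  0.0019]
rows d [-0.4  0.3 -0.3] roll -0.0003
```

```bash
python3 -m inch '[[5,0,0,0,0],[5,0,0,0,0],[5,0,0,0,0],[5,0,0,0,0]]';python3 -m inch '[[5,0,0,-20,0],[5,0,0,-50,0],[5,0,0,-90,0],[5,0,0,-120,0],[5,0,0,-130,0],[5,0,0,-130,0]]'; python3 -c "from h import *;go(.563,.07,.18,3.4)"
```

```text
time_s: 4.45
position: [0.5696, -0.2936, 0.0442]
tcp_rot: [[-0.544, 0.839, -0.005], [0.839, 0.544, 0.002], [0.004, -0.003, -1.0]]
force: [0.6, 1.0, 0.6]
opening: 0.159
time_s: 5.05
position: [0.5709, -0.2944, 0.1756]
tcp_rot: [[-0.544, 0.839, -0.002], [0.839, 0.544, -0.0], [0.001, -0.002, -1.0]]
force: [0.5, 0.4, -0.4]
opening: 0.158
t 5.05 pos [ 0.5709 -0.2944  0.1756] yaw 32.98 F [ 0.5  0.4 -0.4] M [-0.1   0.05 -0.06] op 13.8 tilt [-0.002  -0.0001]
rows d [309.9 191.7  -4.4] roll 0.5163
```

```bash
python3 -c "from h import *;go(.563,.02,.18,3.4)"
```

```text
t 5.05 pos [ 0.5709 -0.2944  0.1756] yaw 32.98 F [ 0.5  0.4 -0.4] M [-0.1   0.05 -0.06] op 13.8 tilt [-0.002  -0.0001]
rows d [268.  164.5  -4.4] roll 0.5163
```

```bash
python3 -m inch '[[5,25,15,-1,0.07],[5,65,40,-4,0.2],[5,105,65,-4,0.34],[5,145,89,-4,0.48],[5,185,113,-4,0.516],[5,220,135,-4,0.516],[5,248,152,-4,0.516],[5,262,161,-4,0.516]]';python3 -c "from h import *;go(.563,.02,.18,3.4)"
```

```text
time_s: 5.85
position: [0.561, 0.0161, 0.1773]
tcp_rot: [[-0.062, 0.998, -0.007], [0.998, 0.062, 0.001], [0.002, -0.007, -1.0]]
force: [0.7, 0.4, 0.5]
opening: 0.159
t 5.85 pos [0.561  0.0161 0.1773] yaw 3.58 F [0.7 0.4 0.5] M [-0.03 -0.01 -0.01] op 13.8 tilt [-0.0074  0.0012]
rows d [ 3.8  2.2 -2.7] roll 0.0031
```

```bash
python3 -m inch '[[5,2,1,0,0],[5,2,1,0,0],[5,2,1,0,0]]'
cat > look2.py <<'E'
from h import *;import sys
go(.563,.07,.18,3.4);m=vision.camera_model("wrist");p,d=vision.capture("wrist");cv2.imwrite(sys.argv[1],p[...,::-1])
w=cloud(p,d,m);M=masks(p);h=(w[...,2]>.058)&(w[...,2]<.09)
q=w[M['blue']&h];print('blue',len(q),np.round(q.min(0),4),np.round(q.max(0),4),np.round(np.median(q,0),4),cv2.minAreaRect((q[:,:2]*1000).astype(np.float32)))
h&=(w[...,2]>.068)&(abs(w[...,0]-.562)<.04);q=w[h]
ys=np.arange(-.03,.2,.01)
for y in ys:
    t=q[abs(q[:,1]-y)<.005]
    if len(t)>20:
        o=np.argsort(t[:,2]);A=np.c_[2*t[:,0],2*t[:,2],np.ones(len(t))];s=np.linalg.lstsq(A,t[:,0]**2+t[:,2]**2,rcond=None)[0]
        print(round(y,3),len(t),'x',np.round([t[:,0].min(),t[:,0].max(),np.median(t[:,0])],4),'ztop',round(np.percentile(t[:,2],97),4),'circ',np.round([s[0],s[1],np.sqrt(s[2]+s[0]**2+s[1]**2)],4))
E
python3 look2.py pics/w2.png
```

```text
time_s: 6.15
position: [0.562, 0.0167, 0.1767]
tcp_rot: [[-0.061, 0.998, -0.008], [0.998, 0.061, 0.001], [0.001, -0.008, -1.0]]
force: [-0.3, 1.7, -0.5]
opening: 0.158
t 6.15 pos [0.562  0.0167 0.1767] yaw 3.5 F [-0.3  1.7 -0.5] M [-0.07  0.01 -0.05] op 13.7 tilt [-0.0081  0.0008]
rows d [53.1  4.2 -3.3] roll 0.0018
blue 1062 [0.5496 0.0587 0.0692] [0.5742 0.0845 0.0805] [0.5616 0.0716 0.0769] ((561.8668823242188, 71.4893569946289), (23.61113166809082, 24.611051559448242), 3.48050594329834)
0.0 280 x [0.5513 0.5741 0.5621] ztop 0.0813 circ [0.5656 0.0671 0.0137]
0.01 441 x [0.551  0.5801 0.5651] ztop 0.081 circ [0.5656 0.0681 0.0122]
0.02 370 x [0.5526 0.577  0.5647] ztop 0.0788 circ [0.5649 0.0663 0.0119]
0.03 395 x [0.5521 0.5764 0.5642] ztop 0.079 circ [0.5643 0.0665 0.0118]
0.04 399 x [0.5515 0.5757 0.5635] ztop 0.0788 circ [0.5636 0.0663 0.0119]
0.05 406 x [0.551  0.5748 0.5628] ztop 0.0788 circ [0.5631 0.0664 0.0118]
0.06 433 x [0.5497 0.5749 0.5625] ztop 0.0791 circ [0.5624 0.0665 0.012 ]
0.07 446 x [0.5491 0.5741 0.5615] ztop 0.0794 circ [0.5618 0.0665 0.0121]
0.08 463 x [0.5487 0.5734 0.561 ] ztop 0.0793 circ [0.5612 0.0667 0.012 ]
0.09 456 x [0.5489 0.5725 0.5606] ztop 0.0787 circ [0.5606 0.0665 0.0118]
0.1 479 x [0.5476 0.5717 0.5597] ztop 0.0788 circ [0.5599 0.0664 0.0118]
0.11 492 x [0.5471 0.5715 0.559 ] ztop 0.079 circ [0.5593 0.0666 0.0117]
0.12 512 x [0.5465 0.571  0.5587] ztop 0.0789 circ [0.5587 0.0666 0.0117]
0.13 529 x [0.546  0.5701 0.5579] ztop 0.0789 circ [0.558  0.0665 0.0117]
0.14 812 x [0.5391 0.5752 0.5568] ztop 0.0847 circ [0.5568 0.0718 0.012 ]
0.15 848 x [0.5388 0.575  0.5569] ztop 0.0853 circ [0.5568 0.0668 0.0176]
0.16 349 x [0.5445 0.5739 0.5576] ztop 0.0831 circ [0.5575 0.071  0.0096]
```

View pics/w2.png

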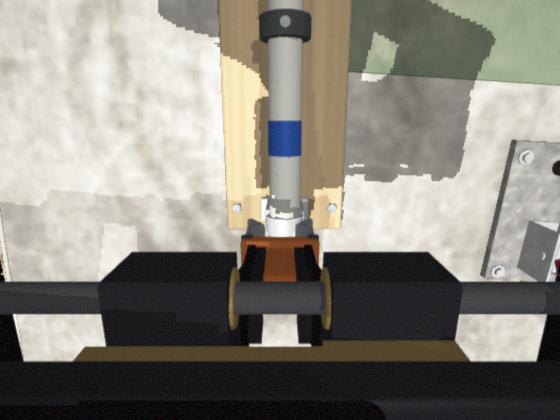

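The wrist picture shows the band at (285,138), the collar at (285,23) and the clip in the jaws at (280,250). The depth data gives the band centre as (0.5617, 0.0715), yaw 3.6, and the collar's near face at y≈0.137.

```bash
python3 -m inch '[[5,10,0,0,0],[5,25,0,15,0],[5,42,1,30,0],[5,52,2,42,0],[5,54,3,46,-0.001],[5,54,3,46,-0.001],[5,54,3,46,-0.001]]'; python3 -c "from h import *;go(.5617,.0715,.110,3.6)"
```

```text
time_s: 6.9
position: [0.5621, 0.0701, 0.1313]
tcp_rot: [[-0.061, 0.998, -0.007], [0.998, 0.061, 0.0], [0.001, -0.007, -1.0]]
force: [0.1, 0.1, -0.7]
opening: 0.155
t 6.9 pos [0.5621 0.0701 0.1313] yaw 3.51 F [ 0.1  0.1 -0.7] M [-0.04  0.04  0.04] op 13.5 tilt [-0.0067  0.0005]
rows d [ 1.4 -0.2 21.3] roll -0.0015
```

```bash
python3 -m inch '[[5,1,0,8,-0.0015],[5,1.4,-0.2,14,-0.0015],[5,1.4,-0.2,18,-0.0015],[5,1.4,-0.2,20,-0.0015],[5,1.4,-0.2,20,-0.0015],[5,1.4,-0.2,20,-0.0015]]'; python3 -c "from h import *;go(.5617,.0715,.110,3.6)"
```

```text
time_s: 7.5
position: [0.5618, 0.0715, 0.1113]
tcp_rot: [[-0.063, 0.998, -0.007], [0.998, 0.063, 0.0], [0.001, -0.007, -1.0]]
force: [-0.3, -0.4, 0.1]
opening: 0.157
t 7.5 pos [0.5618 0.0715 0.1113] yaw 3.6 F [-0.3 -0.4  0.1] M [-0.08  0.04  0.03] op 13.7 tilt [-0.0066  0.0004]
rows d [ 0.  -0.1  1.3] roll -0.0
```

```bash
python3 -m inch '[[5,0,0,2,0],[5,0,0,3,0],[5,0,0,4,0],[5,0,0,5,0],[5,0,0,6,0],[5,0,0,6,0]]'; python3 -c "from h import *;go(.5617,.0715,.0887,3.6)"
```

```text
time_s: 8.1
position: [0.5619, 0.0715, 0.1068]
tcp_rot: [[-0.063, 0.998, -0.006], [0.998, 0.063, 0.0], [0.001, -0.006, -1.0]]
force: [-2.2, -1.1, 9.1]
opening: 0.157
t 8.1 pos [0.5619 0.0715 0.1068] yaw 3.6 F [-2.2 -1.1  9.1] M [-0.12  0.55 -0.03] op 13.6 tilt [-0.0059  0.0003]
rows d [ 0.  -0.1 18.1] roll 0.0001
```

```bash
python3 -m inch '[[5,0,-0.5,1.5,0],[5,0,-0.7,2,0],[5,0,-0.7,2.5,0],[5,0,-0.7,3,0],[5,0,-0.7,3.5,0],[5,0,-0.7,3.5,0]]'; python3 -c "from h import *;go(.5617,.0715,.0887,3.6)"
```

```text
time_s: 8.7
position: [0.5625, 0.0714, 0.1056]
tcp_rot: [[-0.063, 0.998, -0.002], [0.998, 0.063, 0.0], [0.0, -0.002, -1.0]]
force: [-2.3, -0.4, 11.7]
opening: 0.159
t 8.7 pos [0.5625 0.0714 0.1056] yaw 3.61 F [-2.3 -0.4 11.7] M [ 0.03  0.45 -0.01] op 13.8 tilt [-0.0023  0.0001]
rows d [ 0.1 -0.8 16.9] roll 0.0002
```

```bash
python3 -m inch '[[5,0,-1,1.8,0],[5,0,-1.5,2.2,0],[5,0,-2,2.6,0],[5,0,-2,3,0],[5,0,-2,3.3,0],[5,0,-2,3.3,0]]'; python3 -c "from h import *;go(.5617,.0715,.0887,3.6)
p,d=vision.capture('side');cv2.imwrite('pics/s2.png',cv2.resize(p[150:270,160:320],None,fx=4,fy=4)[...,::-1])"
```

```text
time_s: 9.3
position: [0.5621, 0.0713, 0.1046]
tcp_rot: [[-0.063, 0.998, 0.002], [0.998, 0.063, -0.0], [-0.0, 0.002, -1.0]]
force: [0.3, -0.7, 11.0]
opening: 0.162
t 9.3 pos [0.5621 0.0713 0.1046] yaw 3.61 F [ 0.3 -0.7 11. ] M [-0.06  0.31 -0.01] op 14.1 tilt [ 0.0019 -0.0001]
rows d [ 0.2 -0.4 15.9] roll 0.0002
```

View pics/s2.png

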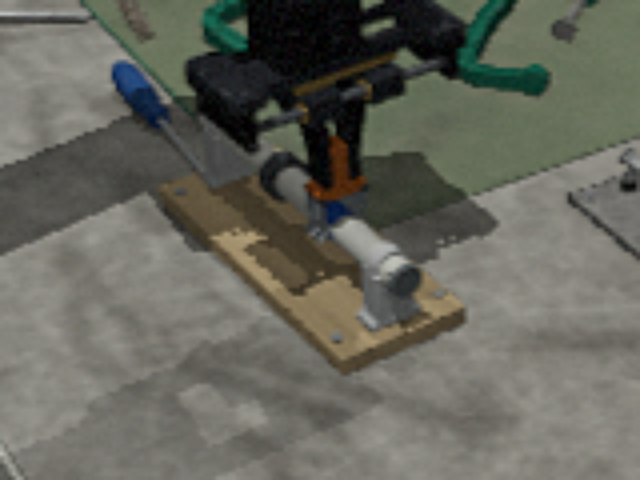

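The side crop shows the clip seated square on the pipe over the blue band, with its arms straddling it at (330,205). The sideways force is gone, so I'll keep pressing.

```bash
python3 -m inch '[[5,0,-0.8,2,0],[5,0,-1,2.6,0],[5,0,-1.2,3.2,0],[5,0,-1.2,3.8,0],[5,0,-1.2,4.4,0],[5,0,-1.2,4.4,0]]'; python3 -c "from h import *;go(.5617,.0715,.0887,3.6)"
```

```text
time_s: 9.95
position: [0.5619, 0.0712, 0.1017]
tcp_rot: [[-0.063, 0.998, 0.004], [0.998, 0.063, -0.0], [-0.001, 0.004, -1.0]]
force: [-1.4, -0.5, 7.6]
opening: 0.157
t 9.95 pos [0.5619 0.0712 0.1017] yaw 3.61 F [-1.4 -0.5  7.6] M [-0.08  0.25 -0.01] op 13.6 tilt [ 0.0044 -0.0004]
rows d [ 0.4 -0.2 13. ] roll 0.0002
```

```bash
python3 -m inch '[[5,0,-0.8,2,0],[5,0,-0.8,2.8,0],[5,0,-0.8,3.6,0],[5,0,-0.8,4.4,0],[5,0,-0.8,5.2,0],[5,0,-0.8,5.6,0],[5,0,-0.8,5.6,0]]'; python3 -c "from h import *;go(.5617,.0715,.0887,3.6)"
```

```text
time_s: 10.65
position: [0.5612, 0.0711, 0.0957]
tcp_rot: [[-0.063, 0.998, 0.004], [0.998, 0.063, -0.0], [-0.001, 0.004, -1.0]]
force: [0.5, -0.2, 0.3]
opening: 0.156
t 10.65 pos [0.5612 0.0711 0.0957] yaw 3.61 F [ 0.5 -0.2  0.3] M [-0.06 -0.09 -0.04] op 13.6 tilt [ 0.0045 -0.0003]
rows d [0.3 0.5 7. ] roll 0.0002
```

```bash
python3 -m inch '[[5,0,0.2,1.5,0],[5,0,0.2,3,0],[5,0,0.2,4.2,0],[5,0,0.2,5.2,0],[5,0,0.2,6,0],[5,0,0.2,6,0],[5,0,0.2,6,0]]'; python3 -c "from h import *;go(.5617,.0715,.0887,3.6)"
```

```text
time_s: 11.35
position: [0.561, 0.0712, 0.0891]
tcp_rot: [[-0.063, 0.998, 0.003], [0.998, 0.063, -0.0], [-0.0, 0.003, -1.0]]
force: [1.4, 0.3, -7.7]
opening: 0.155
t 11.35 pos [0.561  0.0712 0.0891] yaw 3.61 F [ 1.4  0.3 -7.7] M [-0.06 -0.13  0.02] op 13.5 tilt [ 0.0034 -0.0002]
rows d [0.3 0.7 0.4] roll 0.0002
```

```bash
python3 -m inch '[[5,0,0.3,0.8,0],[5,0,0.3,1.4,0],[5,0,0.3,1.8,0],[5,0,0.3,1.8,0],[5,0,0.3,1.8,0]]'; python3 -c "from h import *;go(.5617,.0715,.0887,3.6)"
```

```text
time_s: 11.85
position: [0.5614, 0.0712, 0.0886]
tcp_rot: [[-0.063, 0.998, 0.004], [0.998, 0.063, -0.0], [-0.001, 0.004, -1.0]]
force: [-2.4, -0.4, 6.6]
opening: 0.158
t 11.85 pos [0.5614 0.0712 0.0886] yaw 3.62 F [-2.4 -0.4  6.6] M [ 0.02  0.46 -0.04] op 13.7 tilt [ 0.0041 -0.0004]
rows d [ 0.3  0.3 -0.1] roll 0.0003
```

Home: z is 0.0886, where 0.0887 was expected, and the reaction has gone positive. Next is the slide.

```bash
python3 -m inch '[[5,0,0,-0.1,0],[5,3,0,-0.2,0],[5,8,0,-0.2,0],[5,14,0,-0.2,0],[5,20,0,-0.2,0],[5,25,0,-0.2,0],[5,28,0,-0.2,0],[5,28,0,-0.2,0]]'; python3 -c "from h import *;go(.5583,.125,.0887,3.6)"
```

```text
time_s: 12.65
position: [0.5595, 0.1002, 0.0886]
tcp_rot: [[-0.063, 0.998, 0.004], [0.998, 0.063, 0.001], [0.0, 0.004, -1.0]]
force: [0.4, 1.0, -2.5]
opening: 0.16
t 12.65 pos [0.5595 0.1002 0.0886] yaw 3.63 F [ 0.4  1.  -2.5] M [ 0.14 -0.04 -0.04] op 13.9 tilt [0.0042 0.0006]
rows d [24.9  0.4 -0. ] roll 0.0005
```

```bash
python3 -m inch '[[5,2,0,0,0],[5,6,0,0,0],[5,10,0,0,0],[5,14,0,0,0],[5,17,0,0,0],[5,18,0,0,0],[5,18,0,0,0]]'; python3 -c "from h import *;go(.5583,.125,.0887,3.6)"
```

```text
time_s: 13.35
position: [0.5584, 0.1185, 0.0887]
tcp_rot: [[-0.063, 0.998, 0.004], [0.998, 0.063, 0.001], [0.001, 0.004, -1.0]]
force: [0.4, -0.6, -3.6]
opening: 0.157
t 13.35 pos [0.5584 0.1185 0.0887] yaw 3.63 F [ 0.4 -0.6 -3.6] M [-0.22  0.01  0.01] op 13.6 tilt [0.0042 0.0011]
rows d [ 6.4  0.3 -0. ] roll 0.0005
```

```bash
python3 -m inch '[[5,1,0,0,0],[5,2,0,0,0],[5,3,0,0,0],[5,4,0,0,0]]'; python3 -c "from h import *;go(.5583,.125,.0887,3.6)"
```

```text
time_s: 13.75
position: [0.5581, 0.1225, 0.0887]
tcp_rot: [[-0.063, 0.998, 0.004], [0.998, 0.063, 0.001], [0.001, 0.004, -1.0]]
force: [0.2, -2.4, -2.2]
opening: 0.159
t 13.75 pos [0.5581 0.1225 0.0887] yaw 3.62 F [ 0.2 -2.4 -2.2] M [-0.51 -0.08  0.02] op 13.8 tilt [0.0042 0.0011]
rows d [ 2.5  0.3 -0. ] roll 0.0004
```

```bash
python3 -m inch '[[5,0.7,0,0,0],[5,1.4,0,0,0],[5,2.1,0,0,0]]'; python3 -c "from h import *;go(.5583,.125,.0887,3.6)"
```

```text
time_s: 14.05
position: [0.558, 0.1246, 0.0887]
tcp_rot: [[-0.063, 0.998, 0.004], [0.998, 0.063, 0.001], [0.001, 0.004, -1.0]]
force: [1.1, -1.9, -2.3]
opening: 0.161
t 14.05 pos [0.558  0.1246 0.0887] yaw 3.62 F [ 1.1 -1.9 -2.3] M [-0.51 -0.03  0.02] op 14.0 tilt [0.0043 0.001 ]
rows d [ 0.4  0.3 -0. ] roll 0.0004
```

```bash
python3 -m inch '[[5,0.7,0,0,0],[5,1.4,0,0,0]]'; python3 -c "from h import *;go(.5583,.125,.0887,3.6)"
```

```text
time_s: 14.25
position: [0.5579, 0.1261, 0.0887]
tcp_rot: [[-0.063, 0.998, 0.004], [0.998, 0.063, 0.001], [0.001, 0.004, -1.0]]
force: [0.4, -1.4, -2.7]
opening: 0.158
t 14.25 pos [0.5579 0.1261 0.0887] yaw 3.62 F [ 0.4 -1.4 -2.7] M [-0.46 -0.02 -0.03] op 13.8 tilt [0.0043 0.001 ]
rows d [-1.1  0.3 -0. ] roll 0.0004
```

```bash
python3 -m inch '[[5,0.7,0,0,0],[5,1.3,0,0,0],[5,1.9,0,0,0]]'; python3 -c "from h import *;go(.5583,.125,.0887,3.6)"
```

```text
time_s: 14.55
position: [0.5578, 0.128, 0.0887]
tcp_rot: [[-0.063, 0.998, 0.004], [0.998, 0.063, 0.001], [0.001, 0.004, -1.0]]
force: [0.2, -2.8, -3.6]
opening: 0.155
t 14.55 pos [0.5578 0.128  0.0887] yaw 3.62 F [ 0.2 -2.8 -3.6] M [-0.53 -0.07 -0.05] op 13.5 tilt [0.0043 0.001 ]
rows d [-3.   0.3 -0. ] roll 0.0003
```

```bash
python3 -m inch '[[5,0.7,0,0,0],[5,1.2,0,0,0]]'; python3 -c "from h import *;go(.5583,.125,.0887,3.6)"
```

```text
time_s: 14.75
position: [0.5578, 0.1288, 0.0887]
tcp_rot: [[-0.064, 0.998, 0.004], [0.998, 0.064, 0.0], [-0.0, 0.004, -1.0]]
force: [-0.1, -4.9, -3.2]
opening: 0.162
t 14.75 pos [0.5578 0.1288 0.0887] yaw 3.65 F [-0.1 -4.9 -3.2] M [-0.99 -0.03 -0.02] op 14.1 tilt [0.0043 0.0001]
rows d [-3.9  0.3 -0. ] roll 0.0009
```

```bash
python3 -m inch '[[5,0.5,0,0,0],[5,0.9,0,0,0],[5,0.9,0,0,0]]'; python3 -c "from h import *
go(.5583,.125,.0887,3.6)
p,d=vision.capture('side');cv2.imwrite('pics/s3.png',cv2.resize(p[150:270,160:320],None,fx=4,fy=4)[...,::-1])"
```

```text
time_s: 15.05
position: [0.5578, 0.1289, 0.0887]
tcp_rot: [[-0.064, 0.998, 0.004], [0.998, 0.064, -0.001], [-0.002, 0.004, -1.0]]
force: [0.9, -6.6, -2.4]
opening: 0.157
t 15.05 pos [0.5578 0.1289 0.0887] yaw 3.68 F [ 0.9 -6.6 -2.4] M [-1.16 -0.07 -0.  ] op 13.7 tilt [ 0.0043 -0.0013]
rows d [-3.9  0.3  0. ] roll 0.0014
```

View pics/s3.png

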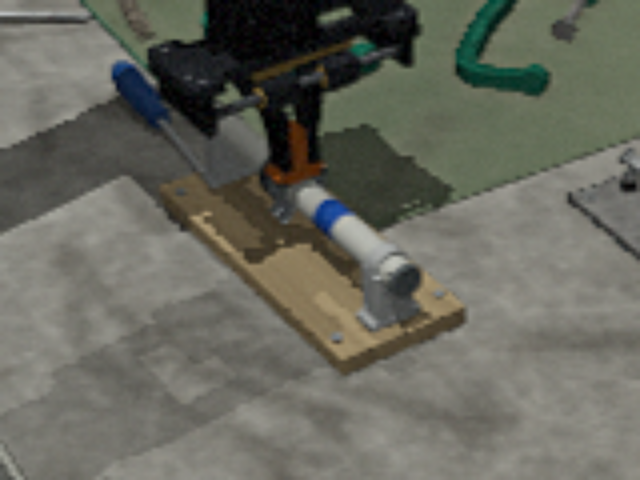

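Contact with the collar is confirmed: motion stalled at y=0.1289 with a total of 6.6 N including drag. The picture shows the clip against the collar at (285,180). Time to release.

```bash
python3 -m inch '[[5,0.3,0,0.4,0],[5,0.3,0,0.4,0],[20,0.3,0,0.2,0],[40,0,0,0,0],[45,0,0,0,0],[45,0,0,0,0],[45,0,0,0,0],[45,0,0,0,0]]'; python3 -c "from h import *;go(.5583,.125,.0887,3.6)"
```

```text
time_s: 15.9
position: [0.5578, 0.129, 0.0887]
tcp_rot: [[-0.064, 0.998, 0.004], [0.998, 0.064, -0.001], [-0.001, 0.004, -1.0]]
force: [0.7, -0.7, -0.2]
opening: 0.5
t 15.9 pos [0.5578 0.129  0.0887] yaw 3.68 F [ 0.7 -0.7 -0.2] M [-0.11  0.07 -0.01] op 43.5 tilt [ 0.0042 -0.0011]
rows d [-4.   0.3 -0. ] roll 0.0013
```

Now retreat straight up, then back towards −y so the wrist camera sees the clip.

```bash
python3 -m inch '[[45,0,0,-10,0],[45,0,0,-30,0],[45,0,0,-60,0],[45,0,0,-90,0],[45,-30,0,-100,0],[45,-60,0,-100,0],[45,-70,0,-100,0],[45,-70,0,-100,0]]'
cat > look3.py <<'E'
from h import *
m=vision.camera_model("wrist");p,d=vision.capture("wrist");w=cloud(p,d,m)
a=p[:260,130:430];s,_=vision.capture('side');b=cv2.resize(s[170:250,190:290],(400,320),interpolation=cv2.INTER_CUBIC)
c=np.zeros((600,700,3),np.uint8);c[:260,:300]=a;c[270:590,:400]=b;cv2.imwrite('pics/fin.png',c[...,::-1])
o=w[masks(p)['orange']&(w[...,2]>.06)]
for n,t in(('tab',o[o[:,2]>.11]),('crown',o[(o[:,2]>.08)&(o[:,2]<.095)])):print(n,len(t),np.round(np.median(t,0),4),cv2.minAreaRect((t[:,:2]*1000).astype(np.float32)),'y',np.round([t[:,1].min(),t[:,1].max()],4))
k=w[(p.max(-1)<75)&(abs(w[...,0]-.557)<.022)&(w[...,2]>.072)&(w[...,2]<.09)&(w[...,1]>.1)]
print('collar',len(k),np.round(np.percentile(k,[2,98],axis=0),4))
go(.56,.13,.2,3.6)
E
python3 look3.py
```

```text
time_s: 16.7
position: [0.5619, 0.0582, 0.1892]
tcp_rot: [[-0.062, 0.998, 0.005], [0.998, 0.062, -0.001], [-0.001, 0.005, -1.0]]
force: [0.2, 0.4, -0.0]
opening: 0.52
tab 624 [0.5578 0.1281 0.12  ] ((557.913330078125, 127.96829223632812), (14.7705717086792, 17.47187614440918), 3.4250223636627197) y [0.119  0.1369]
crown 1104 [0.5606 0.128  0.0862] ((558.3809814453125, 127.95252990722656), (39.254371643066406, 23.55791664123535), 3.3410234451293945) y [0.1151 0.1405]
collar 853 [[0.5406 0.1402 0.0728]
 [0.5731 0.1548 0.0847]]
t 16.8 pos [0.5614 0.0598 0.1887] yaw 3.65 F [ 0.4 -0.1 -0.2] M [ 0.    0.07 -0.02] op 44.8 tilt [ 0.0034 -0.0003]
rows d [ 70.1   3.1 -11.4] roll 0.0008
```

View pics/fin.png

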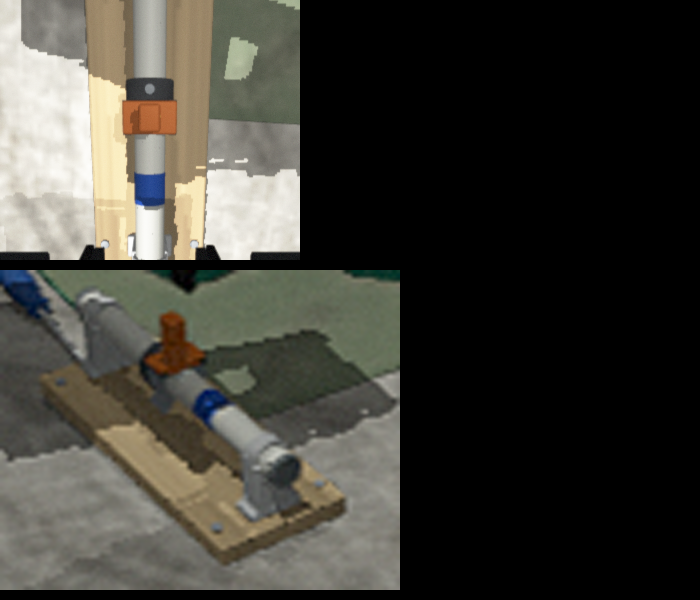

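```bash
python3 -c "from rig import bot;print(bot.hand_in())"
```

```text
the job is handed in; nothing more can be done
None
```

The clip is snapped fully home on the conduit and rests against the collar. I let go and handed the job in at about 17 s of the 72 s allowed.

- **Pick-up and press:** I gripped the clip by its tab and pressed it down over the blue band. The highest push I read between moves was about 12 N. The arms then closed with a 7.7 N pull, and the clip stopped within about 0.1 mm of the expected home height.
- **Slide:** It drew about 1 to 3 N of drag until the clip met the collar, about 57 mm along. Motion stalled there at a total of 6.6 N, well under the 20 N that would shift the collar.
- **Last checks:** After release, the wrist camera put the clip's end face and the collar's near face at the same place (y = 0.140 m), to within about a millimetre. The clip was level and square to the pipe, about 0.7 mm higher than ideal, which is less than the camera's own height error. The gripper was clear.

I saw no sign that the collar moved, but I had no precise earlier measurement to compare it with. The arm-hinge angles can't be read directly, so "home" is judged from the height, the snap force and the pictures. I moved nothing else on the bench.

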